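# Clamp a handheld meter in the bench fixture

### The job

Slide the handheld meter along its nest until it is fully home against the end stop under the clamp. Then turn the clamp's wing knob clockwise until its foot presses on the meter with about 15 N (never more than 22 N), let go, and leave it clamped there. Leave the carton, the tray and the pen where they are.

Things in the scene. Friction and masses are not known exactly. Their poses are not given: they have to be found in the camera images.
- fixture: Aluminium bench clamp, fixed. Origin on the table under the screw axis; x from loading end to stop, z up. Base x -155 to +95 mm, 120 wide, 12 thick. Column x 56 to 86; arm 36 wide, z 95 to 115, back to x -18 mm. Under the screw a 22 mm foot that does not turn: lower face 75 mm above the table at knob = 0, LESS an unknown hand setting of 0 to 8 mm; sinks with the screw; has a stiff spring.
- nest: Grey plastic channel on the base plate, fixed. Origin on the screw axis at its underside, axes as the fixture's; origin 12 to 15 mm above the table (packing differs). Channel floor 14 mm above the origin, x -150 to +46 mm. Guide rails 10 mm above the floor, 64 mm apart, x -104 to +46. End stop face at x +38 mm, 16 mm above the floor.
- meter: White handheld meter, dark screen, 124 (x) x 60 (y) x 22 mm (z), 0.13 to 0.25 kg, loose in the channel, 30 to 55 mm short of the stop. Origin: centre of its underside; x towards the stop. Fully home its origin is at x -24 mm in the nest's frame. Slides with friction.
- knob (a joint): Wing knob angle, 0 to 5.5 rad, starts at 1.3 to 2.0. Growing = clockwise from above = screw, knob and foot go DOWN, 5.73 mm per rad. Turning takes 0.18 N m of friction (held still, anything within that), plus 0.0057 N m per newton of foot force, less as much per newton of hand push down: compare with free turning. Past touch about 60 N per rad. Stays where left.
- knob_grip (a point): On the screw axis in the knob's upright wing bar (52 long, 14 thick, 34 mm high, black), gripped across the 14 mm from above. 8 mm below the bar's top, 24 mm above the top of the 44 mm disc it stands on. x lies along the bar: at knob = 0 parallel to the fixture's x, at q turned q clockwise. 184 mm above the table at knob = 0, falls 5.73 mm per rad.
- carton: Standing folded carton 60 x 45 x 85 mm, white and blue, beside the fixture; bystander. Origin at the centre of its underside.
- tray: Shallow black compartment tray 150 x 190 x 24 mm holding white modules, beside the fixture; bystander. Origin at the centre of its underside.
- pen: White pen-shaped device 110 x 16 x 14 mm lying beside the fixture; bystander. Origin under its centre, x along it.
Things that resemble listed ones, but are neither listed nor needed, are in the scene too. What is meant by the meter is not green, purple or yellow, and is the smaller of those in its own colour.

How it is judged:
By the outcome, as a careful person would: the job done as asked, in the order asked, and still so for the second after the job is handed in, with the robot touching nothing.
It also fails if it takes over 72 s, if anything falls off the work surface, if the arm or the gripper's body presses on something with over 40 N, if the wrist force passes 120 N, or if a joint passes its speed limit or range.

### The arm

A 6-joint arm with a two-finger parallel gripper is mounted at the origin on the work surface. World frame = base frame: x ahead of the robot, y to its left, z up, the work surface at z = 0. Lengths are in mm, angles in degrees, forces in N, time in s.
With the tool pointing down it reaches from about 300 to 850 mm from the base axis. Payload 4.2 kg.
Tool frame: the origin (TCP) lies midway between the tips of the shut fingers; the grasp point (between the pads) lies 19 mm behind it; y points along the fingers, z is the direction in which the jaws open and shut, and the axes are right-handed (so a half turn about y gives the same grasp; the last joint's range is limited). The gripper opens to 91 mm and grips with 3 to 60 N. Pads are 32 mm wide; open, the fingers measure 118 mm over their backs; the gripper's body (76 mm by 178 mm) begins 60 mm behind the grasp point.
Start: joints at [-73.625, 18.312, 89.639, -0, 72.044, -1.146], TCP at [173.11, -548.339, 213.976] pointing down, gripper open.
Joint ranges: [-177.97, 177.97], [-48.28, 115.42], [12.27, 149.76], [-77.06, 257.06], [2.81, 150.46], [-146.56, 146.56]. Speed limits (degrees/s): [147.25, 147.25, 180, 180, 180, 180].

### API

Orientations are given as [roll, pitch, yaw] about the fixed x, y, z axes, in that order (R = Rz(yaw) Ry(pitch) Rx(roll)).
In Python, from workcell import env gives the robot as it stands.
- The arm moves only by the shell command python3 -m handwheel 'ROWS' [FORCE]. ROWS is JSON, a list of rows, each a list of 3 entries, a list of its own where there are three numbers: the opening, from 0 (shut) to 1 (fully open), then the shift along the tool's x, y, z in mm, then the turn, a rotation vector about the tool's x, y, z in degrees. A call has exactly 10 rows; each row shifts and turns the commanded pose from where the row before left it, along the tool's axes as they then stand; what a row does not reach is not made up. A row lasts 1/12 s, in which the tool goes at most 41.7 mm and 7.16 degrees, less where a joint would pass 70% of its speed; a pose out of reach is approached as far as the arm can. A call is refused whole if a number of a shift passes 41.7 or a number of a turn 7.16, either way. A call with a gripper value outside its range is refused whole. The fingers move at their own pace and stop on an object; FORCE is the grip in N (left out, the last holds). Time passes only in rows, so rows that do not move let the fingers close, or fill a call up. It gives the time, the measured TCP pose, the force and the opening at its end, in the units of the state.
- env.state(): the state, without advancing time (a new reading comes with each control period).
- env.grab_frame(name): name is "scene" or "top"; returns the picture (384x512x3 uint8, red, green, blue); there is no depth.
- env.camera_info(name): a dict with "fx", "fy", "cx", "cy" (pixels), "k1" (the pictures are not rectified: a ray, as slopes to the right and down, at radius r is drawn at 1 + k1 r^2 times it, then the intrinsics apply), "camera_from_world" (4x4, takes a point from world to camera coordinates). Camera axes: x right, y down, z forward; pixel columns grow to the right and rows downward; lengths in mm; the calibration is good to about 2 mm. A picture is of the moment at which its call begins. camera_info takes no time and is no camera call.
- env.job_done(): hands the job in, once; it reports no verdict.
Trained networks look in the newest picture that a camera, given by its name, has taken for a name from the list of things; names that differ only in an ending like _2 or _b are one class to them, and where a whole thing is asked for, a point or a joint stands for the part that bears it (a point fixed in the world has none). Each returns a list of dicts, best first, with "p" (0 to 1); they miss things now and then, are a little off and sometimes report something else, mostly with a low value. They report only what shows in the picture. A call takes as long as a camera call. They do not tell look-alikes from the thing itself.
- env.masks_of(camera, label): "region" (384x512 bool, what is visible of it) and "location" ([column, row] in pixels, amid what is visible of it).
The state is a dict: "time_s": time; "qpos": joint angles; "qvel": joint speeds; "effort": joint torques, N m; "ee_pos": TCP position; "ee_rot": TCP orientation; "force": force on the tool from outside, world axes, zero at the start; "torque": the same for the moment, N m; "gripper_width": finger opening in mm.
Only numpy, scipy, OpenCV 4.12 (cv2) and the standard library are available. Lean on these libraries where they do the work, as an engineer would, in place of code of your own. Each camera call takes 0.05 s, during which the arm holds its last target.

## Working session

There is one attempt and no reset: what is moved stays moved. The work goes in short steps, Python scripts to look and compute and a shell command to move; the robot and the scene stay as the last step left them, time stands still between calls to the robot, and variables do not carry over. Pictures are saved under pics/ and viewed, and the job is handed in when it is done.

```bash
mkdir -p pics; ls; python3 - <<'E'
from workcell import env
import cv2
for n in("scene","top"):
    cv2.imwrite(f"pics/{n}0.png",cv2.resize(env.grab_frame(n)[:,:,::-1],(800,600),interpolation=cv2.INTER_CUBIC))
    print(n,env.camera_info(n))
print(env.state())
E
```

```text
pics
scene {'fx': 376.7945917170845, 'fy': 376.7945917170845, 'cx': 256.49897671496154, 'cy': 191.51397246049552, 'k1': -0.1243312251671765, 'camera_from_world': array([[ 7.08102437e-01,  7.06109177e-01, -8.76507717e-04,
        -4.14730159e+02],
       [ 5.33394947e-01, -5.35713224e-01, -6.54600009e-01,
        -1.52130662e+02],
       [-4.62688630e-01,  4.63056337e-01, -7.55974907e-01,
         1.18492306e+03],
       [ 0.00000000e+00,  0.00000000e+00,  0.00000000e+00,
         1.00000000e+00]])}
top {'fx': 357.31062241547176, 'fy': 357.31062241547176, 'cx': 256.11746091453637, 'cy': 189.53573244293932, 'k1': -0.0839069026608791, 'camera_from_world': array([[-7.52215814e-03, -9.99846244e-01,  1.58399786e-02,
         5.28063799e+01],
       [-9.89702942e-01,  5.17970277e-03, -1.43042850e-01,
         5.45873990e+02],
       [ 1.42938810e-01, -1.67528644e-02, -9.89589732e-01,
         9.01983495e+02],
       [ 0.00000000e+00,  0.00000000e+00,  0.00000000e+00,
         1.00000000e+00]])}
{'time_s': 0.1, 'qpos': array([-7.36252699e+01,  1.83481076e+01,  8.96997596e+01, -1.80838470e-03,
        7.20445080e+01, -1.14659640e+00]), 'qvel': array([ 0.01914533, -0.14295267, -0.19309271,  0.00444584, -0.02677476,
       -0.01503231]), 'effort': array([-3.79078010e-04, -4.13334632e+01, -2.32510579e+01,  7.27685192e-02,
        4.21255629e-02, -6.23925121e-05]), 'ee_pos': array([ 172.96531436, -547.88790463,  213.20073425]), 'ee_rot': array([-9.00923912e+01,  1.29414417e-04, -1.62478115e+02]), 'force': array([-1.42829139,  0.22607818, -0.2430377 ]), 'torque': array([ 0.00168357,  0.04441381, -0.03213581]), 'gripper_width': 91.3947528438443}
```

View pics/scene0.png

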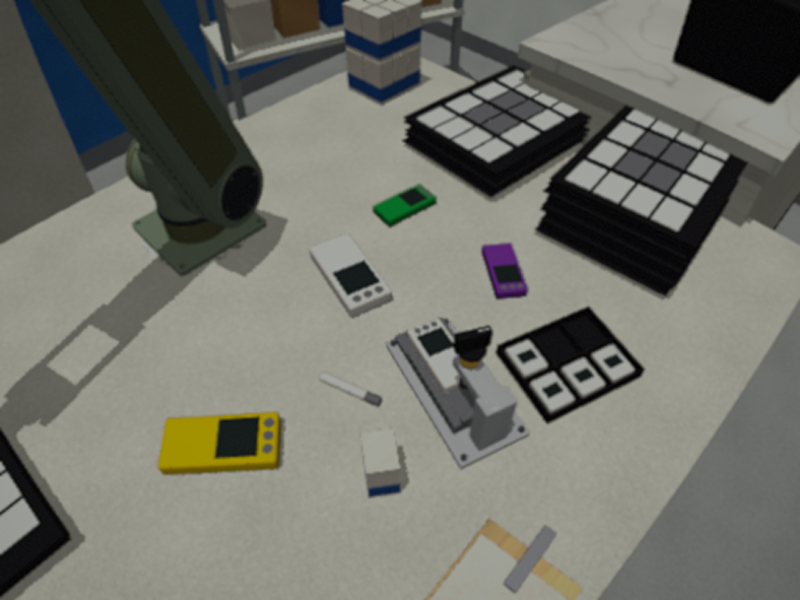

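View pics/top0.png

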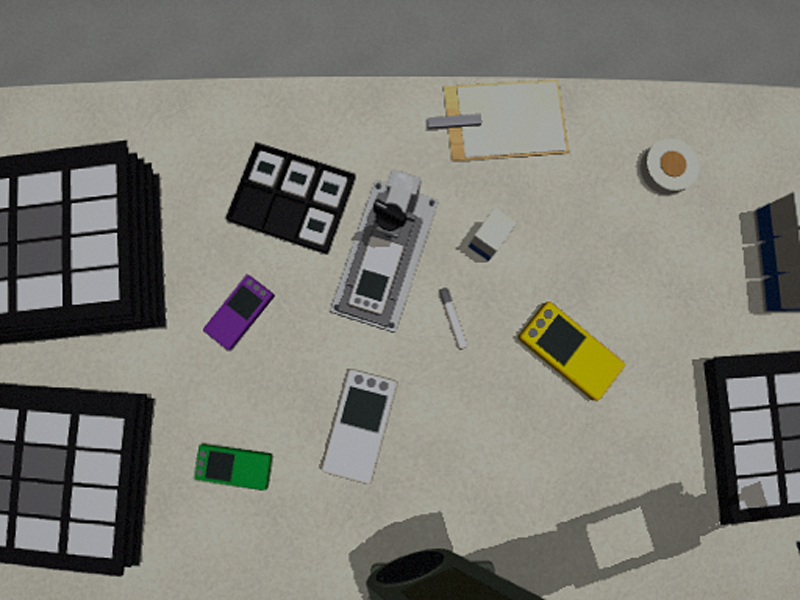

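The top picture shows the fixture around (385,250), the white meter in it around (375,275) with its screen end nearest the robot, the black knob at (390,212), the tray at (290,195), the carton at (490,235) and the pen at (453,318).

```bash
cat > h.py <<'E'
import numpy as np,cv2
from workcell import env
def proj(n,P):
    c=env.camera_info(n);P=np.atleast_2d(P);T=c["camera_from_world"]
    q=P@T[:3,:3].T+T[:3,3];s=q[:,:2]/q[:,2:];r=(s**2).sum(1,keepdims=True);s=s*(1+c["k1"]*r)
    return s*[c["fx"],c["fy"]]+[c["cx"],c["cy"]]
def ray(n,uv):
    c=env.camera_info(n);T=c["camera_from_world"]
    d=(np.array(uv,float)-[c["cx"],c["cy"]])/[c["fx"],c["fy"]];s=d.copy()
    for _ in range(20): s=d/(1+c["k1"]*(s@s))
    R=T[:3,:3];o=-R.T@T[:3,3];v=R.T@np.array([*s,1]);return o,v
def onz(n,uv,z):
    o,v=ray(n,uv);return o+v*(z-o[2])/v[2]
def crop(n,x0,y0,w,h,k,f,pts=None,polys=()):
    im=env.grab_frame(n)[:,:,::-1] if isinstance(n,str) else n
    im=cv2.resize(im[y0:y0+h,x0:x0+w],None,fx=k,fy=k,interpolation=cv2.INTER_CUBIC)
    for i,p in enumerate(polys):
        q=((np.array(p)-[x0,y0]+.5)*k-.5)
        cv2.polylines(im,[np.round(q*8).astype(np.int32)],False,[(0,0,255),(0,200,0),(255,0,0),(0,200,255),(255,0,255)][i%5],1,cv2.LINE_AA,3)
    cv2.imwrite(f,im)
E
python3 - <<'E'
from h import *
for n in("scene","top"):
    env.grab_frame(n)
    for l in("fixture","nest","meter","knob","carton","tray","pen"):
        for d in env.masks_of(n,l)[:4]:
            ys,xs=np.nonzero(d["region"])
            print(n,l,round(d["p"],2),np.round(d["location"],1),len(xs),xs.min(),xs.max(),ys.min(),ys.max(),np.round(onz(n,d["location"],30),0))
            if l in("fixture","meter","knob","nest"):np.save(f"m_{n}_{l}_{int(d['p']*100)}.npy",d["region"])
crop("top",200,95,95,125,6 if 0 else 4.7,"pics/t1.png")
crop("scene",240,195,105,110,5,"pics/s1.png")
print(env.state()["time_s"])
E
```

```text
scene fixture 0.86 [303.8 258.7] 2952 247 338 204 299 [680.  63.  30.]
scene nest 0.87 [282.1 251.3] 1041 253 304 204 277 [630.  42.  30.]
scene meter 0.87 [260.  131.7] 608 239 278 118 144 [287. 315.  30.]
scene meter 0.85 [137.1 283.9] 2727 102 179 264 303 [ 458. -254.   30.]
scene meter 0.73 [221.9 178.8] 1572 198 250 150 202 [353.  97.  30.]
scene meter 0.72 [279.7 226.6] 923 261 294 205 251 [577.  91.  30.]
scene knob 0.68 [304.  222.7] 484 290 315 208 232 [612. 143.  30.]
scene knob 0.47 [281.4 253. ] 884 253 303 204 276 [632.  37.  30.]
scene tray 0.56 [361.9 232.2] 3949 318 411 197 269 [734. 222.  30.]
scene pen 0.28 [284.6 253.8] 925 253 303 204 276 [639.  41.  30.]
top fixture 0.86 [252.9 137.1] 1914 212 279 109 211 [692.  57.  30.]
top nest 0.81 [258.2 169. ] 999 218 269 136 207 [603.  43.  30.]
top meter 0.74 [149.7 197.3] 1045 132 174 177 223 [528. 332.  30.]
top meter 0.71 [364.4 221.4] 2162 331 398 193 255 [ 460. -238.   30.]
top meter 0.7 [232.3 270.8] 2208 207 253 236 308 [336. 112.  30.]
top meter 0.57 [243.4 175.2] 1094 223 258 151 200 [586.  83.  30.]
top knob 0.84 [249.  138.5] 282 240 260 128 147 [688.  67.  30.]
top carton 0.65 [316.1 147.7] 506 301 328 134 165 [ 662. -115.   30.]
top tray 0.92 [186.1 126.5] 3680 145 227 92 161 [723. 239.  30.]
1.0
```

View pics/t1.png

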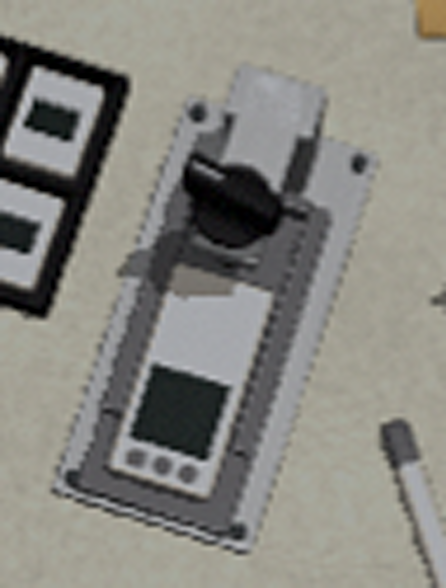

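View pics/s1.png

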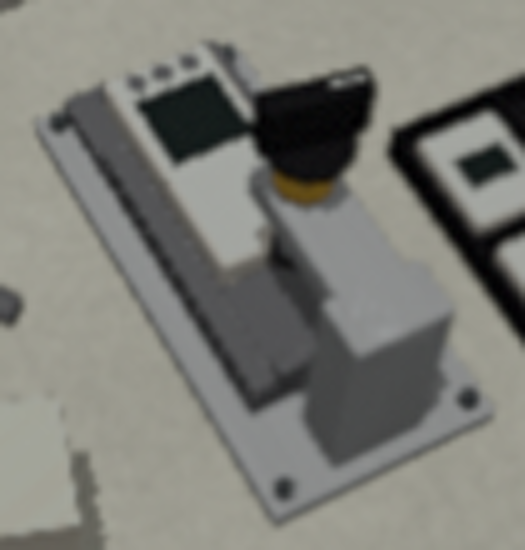

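```bash
cat > fit.py <<'E'
from h import *
from scipy.optimize import least_squares
T=lambda p,k,o:(np.array(p)+.5)/k-.5+o
B={"top":[((-155,60),(53,490)),((-155,-60),(247,550)),((95,-60),(380,157)),((95,60),(186,97))],
   "scene":[((-155,-60),(38,122)),((95,-60),(278,522)),((95,60),(493,412))]}
K={"top":(4.7,[200,95]),"scene":(5,[240,195])}
def w(p,l,z):
    c,s=np.cos(p[2]),np.sin(p[2]);l=np.atleast_2d(l)
    return np.c_[p[0]+c*l[:,0]-s*l[:,1],p[1]+s*l[:,0]+c*l[:,1],np.full(len(l),z)]
def f(p,cams=("top","scene")):
    return np.concatenate([ (proj(n,w(p,[a for a,_ in B[n]],12))-[T(b,*K[n]) for _,b in B[n]]).ravel() for n in cams])
for cams in(("top",),("scene",),("top","scene")):
    r=least_squares(f,[690,60,-.3],args=(cams,),x_scale=[1,1,.01],loss="soft_l1");print(cams,r.x[:2],np.degrees(r.x[2]),np.round(r.fun,1))
np.save("fix.npy",r.x)
E
python3 fit.py
```

```text
('top',) [653.22357551  66.91722505] -18.383049962195322 [-0.6  0.1  0.4  1.1 -0.1 -0.5  0.3 -0.6]
('scene',) [656.77405899  66.08511425] -18.704521346005013 [-0.6 -0.4 -0.3  0.   1.3  0.2]
('top', 'scene') [655.00601378  66.39518131] -18.423616558309856 [-0.5 -0.6  0.6  0.4  0.1 -1.1  0.5 -1.2 -1.2 -0.7 -0.6 -0.6  0.9 -0.5]
```

```bash
cat > ov.py <<'E'
from h import *
import sys
p=np.load("fix.npy")
def W(l):
    l=np.array(l,float);c,s=np.cos(p[2]),np.sin(p[2])
    return np.c_[p[0]+c*l[:,0]-s*l[:,1],p[1]+s*l[:,0]+c*l[:,1],l[:,2]]
def rect(x0,x1,y0,y1,z):return [(x0,y0,z),(x1,y0,z),(x1,y1,z),(x0,y1,z),(x0,y0,z)]
def polys(n,mx,q,zn=13.5):
    zk=184-5.73*q
    c,s=np.cos(-q),np.sin(-q)
    bar=[(c*x-s*y,s*x+c*y,z) for x,y,z in rect(-26,26,-7,7,zk+8)]
    L=[rect(-155,95,-60,60,12),rect(mx-62,mx+62,-30,30,zn+36),rect(-18,86,-18,18,115),bar,rect(-104,46,-32,32,zn+24),rect(38,46,-30,30,zn+30)]
    return [proj(n,W(l)) for l in L]
def draw(mx,q,t,zn=13.5):
    crop("top",200,95,95,125,4.7,f"pics/t{t}.png",polys=polys("top",mx,q,zn))
    crop("scene",240,195,105,110,5,f"pics/s{t}.png",polys=polys("scene",mx,q,zn))
    a=cv2.imread(f"pics/t{t}.png");b=cv2.imread(f"pics/s{t}.png")
    h=max(len(a),len(b));o=np.zeros((h,a.shape[1]+b.shape[1],3),np.uint8);o[:len(a),:a.shape[1]]=a;o[:len(b),a.shape[1]:]=b
    o=cv2.resize(o,None,fx=min(1,800/o.shape[1]),fy=min(1,800/o.shape[1]),interpolation=cv2.INTER_AREA);cv2.imwrite(f"pics/o{t}.png",o)
if __name__=="__main__":draw(float(sys.argv[1]),float(sys.argv[2]),sys.argv[3])
E
python3 ov.py -68 1.6 a
```

```text
(no output)
```

View pics/oa.png

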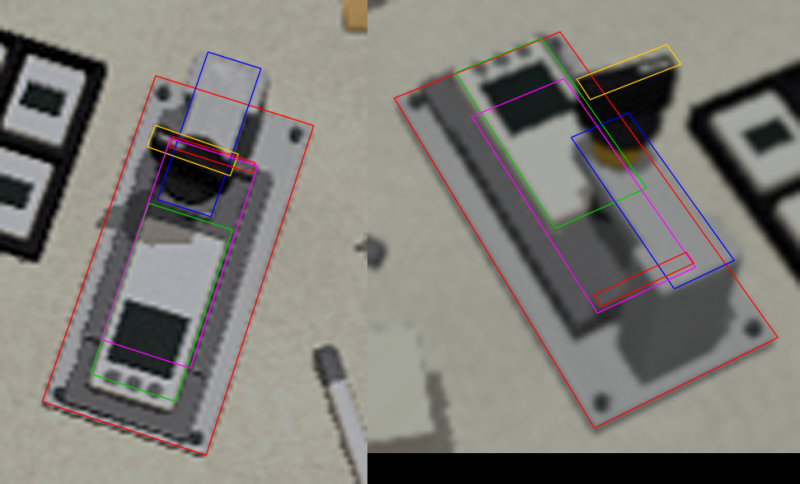

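```bash
cat > ov2.py <<'E'
from ov import *
import sys
mx,q,t=float(sys.argv[1]),float(sys.argv[2]),sys.argv[3]
crop("top",222,105,62,70,8,f"pics/T{t}.png",polys=polys("top",mx,q))
crop("scene",270,195,75,75,8,f"pics/S{t}.png",polys=polys("scene",mx,q))
E
python3 ov2.py -71 1.75 b
```

```text
(no output)
```

View pics/Tb.png

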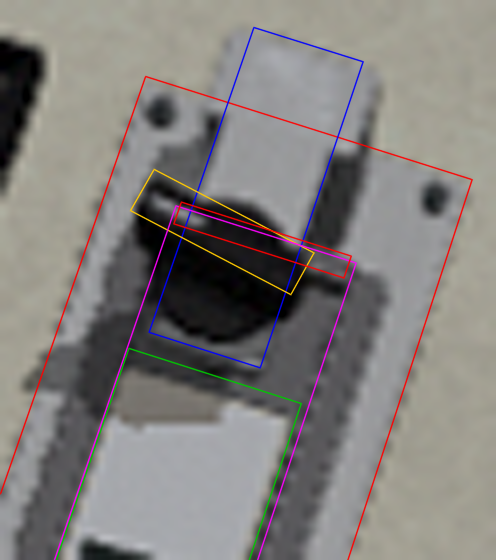

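View pics/Sb.png

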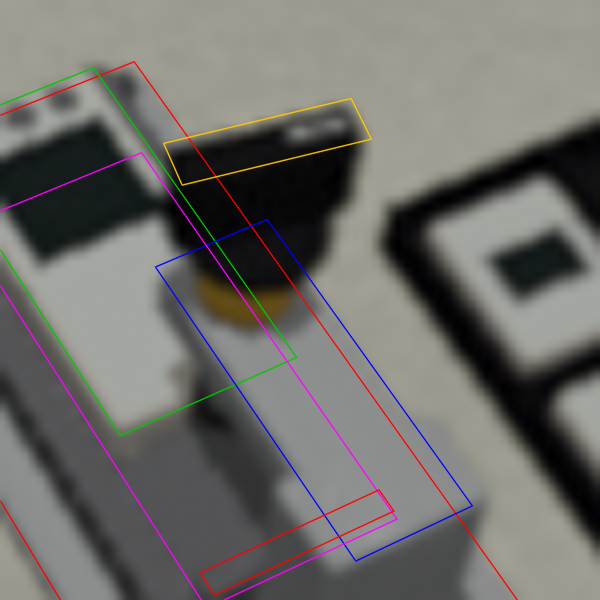

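The fixture fits to about 1 px: screw axis near (655, 66), yaw −18.4°. The meter is about 47 mm short, and the knob is near 1.75 rad. I'll travel to a spot behind the meter's loading end.

```bash
python3 -m handwheel '[[1,[-27.9,0,-30.2],[0,0,0]],[1,[-27.9,0,-30.2],[0,0,0]],[1,[-27.9,0,-30.2],[0,0,0]],[1,[-27.9,0,-30.2],[0,0,0]],[1,[-27.9,0,-30.2],[0,0,0]],[1,[-27.9,0,-30.2],[0,0,0]],[1,[-27.9,0,-30.2],[0,0,0]],[1,[-27.9,0,-30.2],[0,0,0]],[1,[-27.9,0,-30.2],[0,0,0]],[1,[-27.9,0,-30.2],[0,0,0]]]' 20
```

```text
time_s: 2.03
ee_pos: [348.6, -174.6, 214.3]
ee_rot: [-89.9, 0.1, -162.5]
force: [0.9, -0.7, -0.7]
gripper_width: 91.1
```

```bash
python3 -m handwheel '[[0.25,[-27.9,0,-30.2],[0,0,0]],[0.25,[-27.9,0,-30.2],[0,0,0]],[0.25,[-27.9,0,-30.2],[0,0,0]],[0.25,[-27.9,0,-30.2],[0,0,0]],[0.25,[-27.9,0,-30.2],[0,0,0]],[0.25,[-27.9,0,-30.2],[0,0,0]],[0.25,[-27.9,0,-30.2],[0,0,0]],[0.25,[-27.9,0,-30.2],[0,0,0]],[0.25,[0,0,0],[0,6,0]],[0.25,[0,0,0],[0,6,0]]]'
```

```text
time_s: 2.87
ee_pos: [489.1, 123.6, 213.5]
ee_rot: [-90.0, -0.0, -174.5]
force: [-0.3, -0.8, 0.1]
gripper_width: 27.5
```

```bash
python3 -m handwheel '[[0.25,[0,0,0],[0,6,0]],[0.25,[0,0,0],[0,6,0]],[0.25,[0,0,0],[0,6,0]],[0.25,[0,0,0],[0,6,0]],[0.25,[0,20,0],[0,0,0]],[0.25,[0,20,0],[0,0,0]],[0.25,[0,20,0],[0,0,0]],[0.25,[0,20,0],[0,0,0]],[0.25,[0,0,0],[0,0,0]],[0.25,[0,0,0],[0,0,0]]]'
python3 - <<'E'
from ov import *
s=env.state();print(s)
y=np.radians(s["ee_rot"][2])
d=W([(-175,0,80)])[0]-s["ee_pos"];print("tool shift",d[0]*np.cos(y)+d[1]*np.sin(y),-d[2],-d[0]*np.sin(y)+d[1]*np.cos(y),"yaw target",np.degrees(p[2])+180)
E
```

```text
time_s: 3.7
ee_pos: [487.9, 121.1, 133.5]
ee_rot: [-89.9, -0.1, 161.5]
force: [0.5, 0.1, 1.4]
gripper_width: 22.7
{'time_s': 3.7, 'qpos': array([ 1.26334642e+01,  1.58472218e+01,  1.05831211e+02, -4.88643256e-03,
        5.84351687e+01,  1.21117190e+02]), 'qvel': array([-1.06783468e-01, -1.32945783e+00, -2.53253909e+00,  8.03113362e-03,
        6.64358806e-04,  3.42076407e-02]), 'effort': array([-7.38590606e-04, -3.49207163e+01, -1.94501173e+01, -7.59582821e-03,
       -4.57258732e-02,  3.77608612e-04]), 'ee_pos': array([487.89842438, 121.11779354, 133.51273486]), 'ee_rot': array([-8.99377317e+01, -9.51066439e-02,  1.61518785e+02]), 'force': array([0.46644892, 0.09827892, 1.38114019]), 'torque': array([0.0685065 , 0.02013301, 0.03777195]), 'gripper_width': 22.66362901977586}
tool shift -0.8362688799275453 53.5127348585539 -0.8956945695137084 yaw target 161.57638344169015
```

```bash
python3 -m handwheel '[[0.25,[-0.8,20,-0.9],[0,0,0]],[0.25,[0,20,0],[0,0,0]],[0.25,[0,20,0],[0,0,0]],[0.25,[0,20,0],[0,0,0]],[0.25,[0,10,0],[0,0,0]],[0.25,[0,7,0],[0,0,0]],[0.25,[0,0,0],[0,0,0]],[0.25,[0,0,0],[0,0,0]],[0.25,[0,0,0],[0,0,0]],[0.25,[0,0,0],[0,0,0]]]'
python3 - <<'E'
from h import *
a=cv2.resize(env.grab_frame("top")[80:230,190:300,::-1],None,fx=3.6,fy=3.6,interpolation=2)
b=cv2.resize(env.grab_frame("scene")[170:320,220:330,::-1],None,fx=3.6,fy=3.6,interpolation=2)
cv2.imwrite("pics/c1.png",np.hstack([a,b]))
E
```

```text
time_s: 4.53
ee_pos: [490.3, 122.0, 38.0]
ee_rot: [-90.1, 0.1, 161.5]
force: [-0.2, -0.7, -0.5]
gripper_width: 23.0
```

View pics/c1.png

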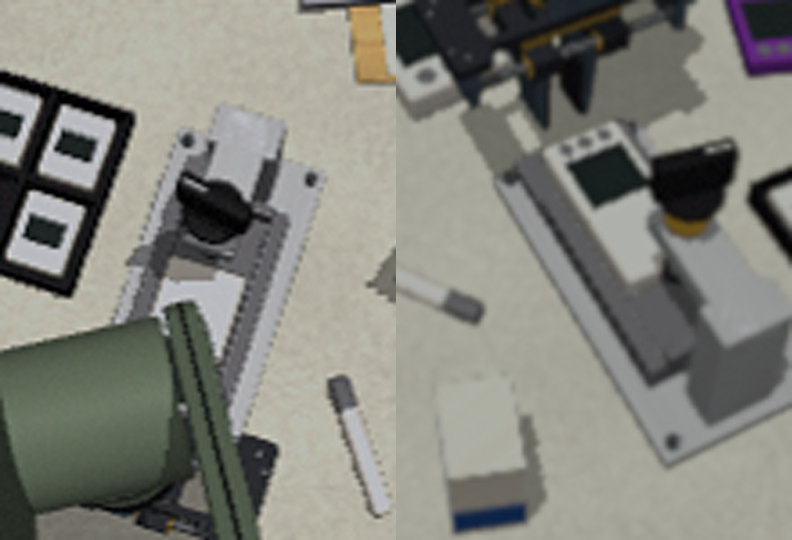

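In the picture both fingers sit just behind the meter's button end and are centred on the channel. I'll push now.

```bash
python3 -m handwheel '[[0.25,[-7,3,0],[0,0,0]],[0.25,[-7,0,0],[0,0,0]],[0.25,[-6,0,0],[0,0,0]],[0.25,[-5,0,0],[0,0,0]],[0.25,[-5,0,0],[0,0,0]],[0.25,[-5,0,0],[0,0,0]],[0.25,[-5,0,0],[0,0,0]],[0.25,[-5,0,0],[0,0,0]],[0.25,[-5,0,0],[0,0,0]],[0.25,[-5,0,0],[0,0,0]]]'
```

```text
time_s: 5.47
ee_pos: [542.1, 104.1, 33.8]
ee_rot: [-90.0, 0.0, 161.5]
force: [-1.3, 0.1, -0.7]
gripper_width: 22.7
```

```bash
python3 -m handwheel '[[0.25,[-2,0,0],[0,0,0]],[0.25,[-2,0,0],[0,0,0]],[0.25,[-2,0,0],[0,0,0]],[0.25,[-2,0,0],[0,0,0]],[0.25,[-1,0,0],[0,0,0]],[0.25,[-1,0,0],[0,0,0]],[0.25,[-1,0,0],[0,0,0]],[0.25,[0,0,0],[0,0,0]],[0.25,[0,0,0],[0,0,0]],[0.25,[0,0,0],[0,0,0]]]'
python3 - <<'E'
from h import *
p=np.load("fix.npy");s=env.state();d=s["ee_pos"][:2]-p[:2];c,q=np.cos(p[2]),np.sin(p[2]);print(c*d[0]+q*d[1],-q*d[0]+c*d[1]);f=s["force"];print(c*f[0]+q*f[1],-q*f[0]+c*f[1])
E
```

```text
time_s: 6.3
ee_pos: [552.3, 100.9, 34.0]
ee_rot: [-90.0, 0.0, 161.5]
force: [-0.1, 0.8, 0.5]
gripper_width: 22.8
-108.35714995444997 0.252137502426919
-0.29941304254255674 0.6976658069655647
```

```bash
python3 -m handwheel '[[0.25,[-1,0,0],[0,0,0]],[0.25,[-1,0,0],[0,0,0]],[0.25,[-1,0,0],[0,0,0]],[0.25,[-0.5,0,0],[0,0,0]],[0.25,[-0.5,0,0],[0,0,0]],[0.25,[0,0,0],[0,0,0]],[0.25,[0,0,0],[0,0,0]],[0.25,[0,0,0],[0,0,0]],[0.25,[0,0,0],[0,0,0]],[0.25,[0,0,0],[0,0,0]]]'
```

```text
time_s: 7.13
ee_pos: [555.8, 99.6, 33.9]
ee_rot: [-90.0, 0.0, 161.5]
force: [-2.9, 0.2, 1.0]
gripper_width: 22.9
```

```bash
python3 -m handwheel '[[0.25,[-1,0,0],[0,0,0]],[0.25,[0,0,0],[0,0,0]],[0.25,[-1,0,0],[0,0,0]],[0.25,[0,0,0],[0,0,0]],[0.25,[-0.5,0,0],[0,0,0]],[0.25,[0,0,0],[0,0,0]],[0.25,[0,0,0],[0,0,0]],[0.25,[0,0,0],[0,0,0]],[0.25,[0,0,0],[0,0,0]],[0.25,[0,0,0],[0,0,0]]]'
python3 - <<'E'
from h import *
a=cv2.resize(env.grab_frame("top")[80:230,190:300,::-1],None,fx=3.6,fy=3.6,interpolation=2)
b=cv2.resize(env.grab_frame("scene")[170:320,220:330,::-1],None,fx=3.6,fy=3.6,interpolation=2)
cv2.imwrite("pics/c2.png",np.hstack([a,b]))
E
```

```text
time_s: 7.97
ee_pos: [555.9, 99.5, 33.9]
ee_rot: [-90.0, -0.3, 161.5]
force: [-7.5, 4.3, 7.2]
gripper_width: 22.9
```

View pics/c2.png

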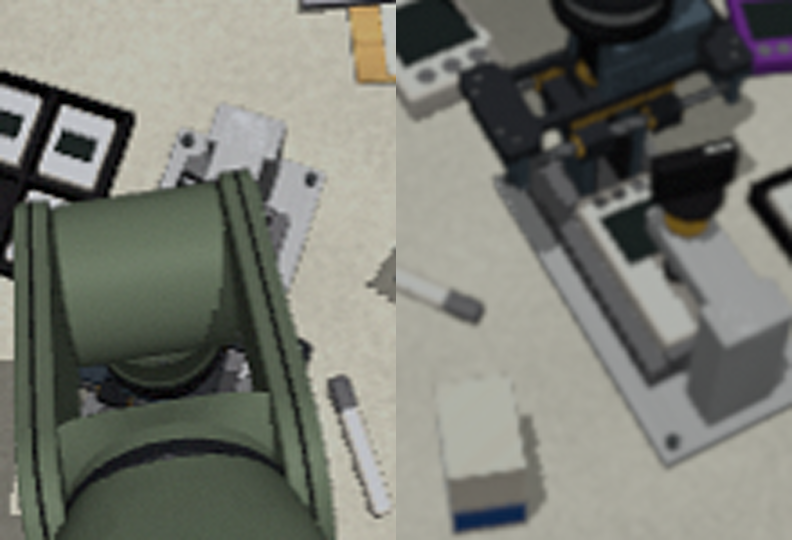

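The force rose to about 9 N with no further motion, and the picture shows the meter under the arm against the stop. I'll back off and lift.

```bash
python3 -m handwheel '[[0.25,[-1,0,0],[0,0,0]],[0.25,[0,0,0],[0,0,0]],[0.25,[4,0,0],[0,0,0]],[0.25,[10,0,0],[0,0,0]],[0.25,[20,0,0],[0,0,0]],[1,[30,-10,0],[0,0,0]],[1,[20,-35,0],[0,0,0]],[1,[20,-35,0],[0,0,0]],[1,[20,-35,0],[0,0,0]],[1,[20,-35,0],[0,0,0]]]'
```

```text
time_s: 8.9
ee_pos: [421.6, 144.2, 185.3]
ee_rot: [-90.0, 0.1, 161.5]
force: [0.4, -1.0, 0.8]
gripper_width: 53.4
```

```bash
python3 -m handwheel '[[1,[20,-25,0],[0,-7,0]],[1,[10,0,0],[0,-7,0]],[1,[0,0,0],[0,-7,0]],[1,[0,0,0],[0,-7,0]],[1,[0,0,0],[0,-7,0]],[1,[0,0,0],[0,-7,0]],[1,[0,0,0],[0,-7,0]],[1,[0,0,0],[0,-7,0]],[1,[0,0,0],[0,-7,0]],[1,[0,0,0],[0,-7,0]]]'
python3 ov.py -24 1.75 d; python3 ov2.py -24 1.75 d
```

```text
time_s: 9.73
ee_pos: [394.1, 152.4, 208.9]
ee_rot: [-89.9, 0.1, -128.1]
force: [0.4, -0.1, -0.8]
gripper_width: 91.1
```

View pics/od.png

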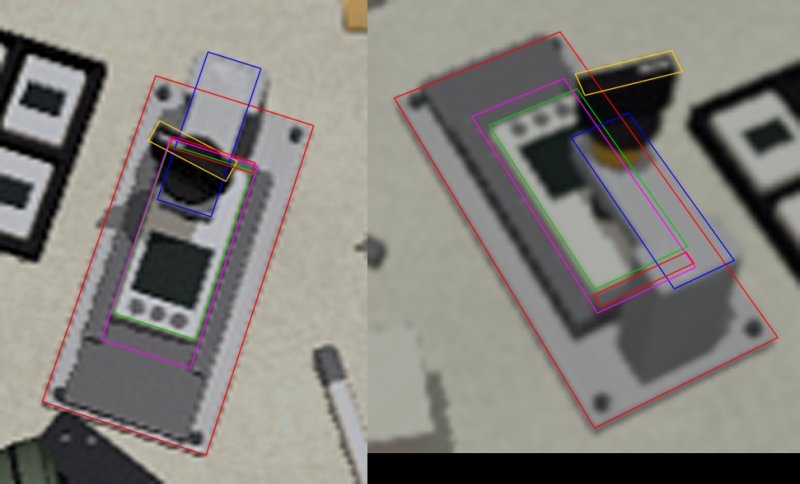

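View pics/Sd.png

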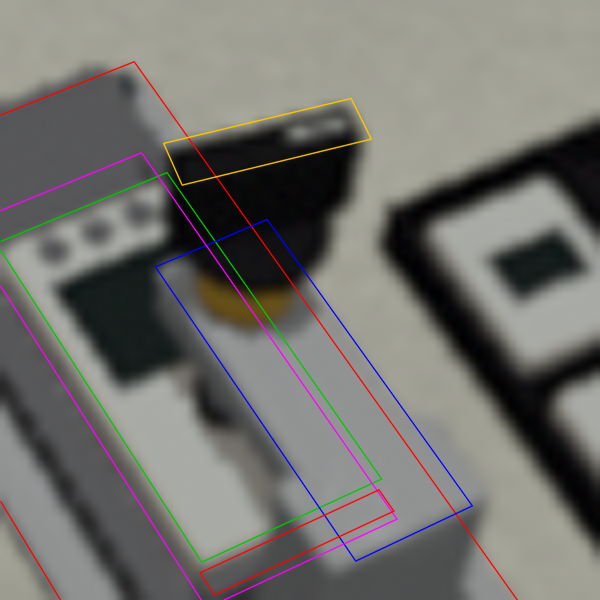

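```bash
python3 - <<'E'
from h import *
for n,b in(("top",(232,118,36,36)),("scene",(282,202,40,40))):
    im=env.grab_frame(n)[:,:,::-1];x,y,w,h=b
    im=np.clip((im.astype(float)/255)**.5*255,0,255).astype(np.uint8)
    crop(im,x,y,w,h,14,f"pics/k_{n}.png")
E
```

```text
(no output)
```

View pics/k_top.png

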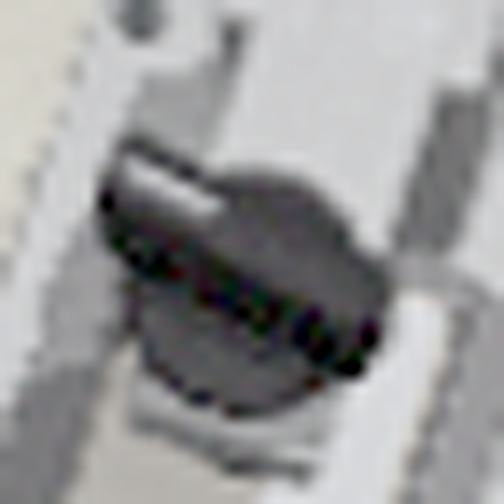

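View pics/k_scene.png

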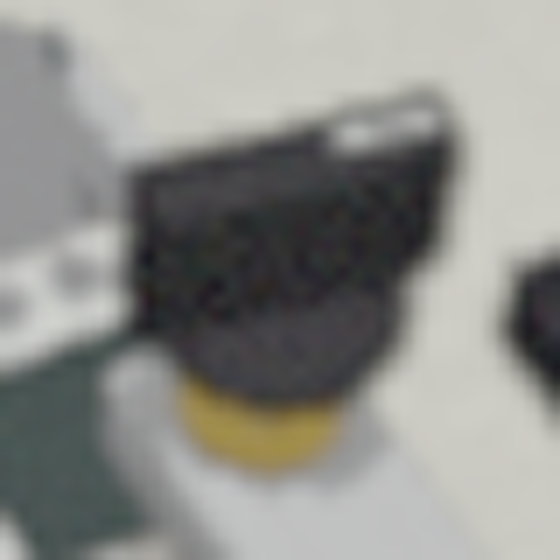

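```bash
cat > kn.py <<'E'
from ov import *
ims={n:np.clip((env.grab_frame(n)[:,:,::-1]/255.)**.5*255,0,255).astype(np.uint8) for n in("top","scene")}
np.savez("ims.npz",**ims)
def kp(n,q,dx=0,dy=0):
    zk=184-5.73*q;c,s=np.cos(-q),np.sin(-q)
    out=[]
    for z in(zk+8,zk-24):
        out.append(proj(n,W([(c*x-s*y,s*x+c*y,zz) for x,y,zz in rect(-26,26,-7,7,z)])+[dx,dy,0]))
    t=np.linspace(0,2*np.pi,50);out.append(proj(n,W(np.c_[22*np.cos(t),22*np.sin(t),0*t+zk-24])+[dx,dy,0]))
    return out
def show(q,dx,dy,f):
    crop(ims["top"],232,118,36,36,11,"/tmp/a.png",polys=kp("top",q,dx,dy));crop(ims["scene"],282,202,36,36,11,"/tmp/b.png",polys=kp("scene",q,dx,dy))
    cv2.imwrite(f,np.hstack([cv2.imread("/tmp/a.png"),cv2.imread("/tmp/b.png")]))
show(1.8,0,0,"pics/k2.png")
show(1.8,-3,-1,"pics/k3.png")
E
python3 kn.py
```

```text
(no output)
```

View pics/k2.png

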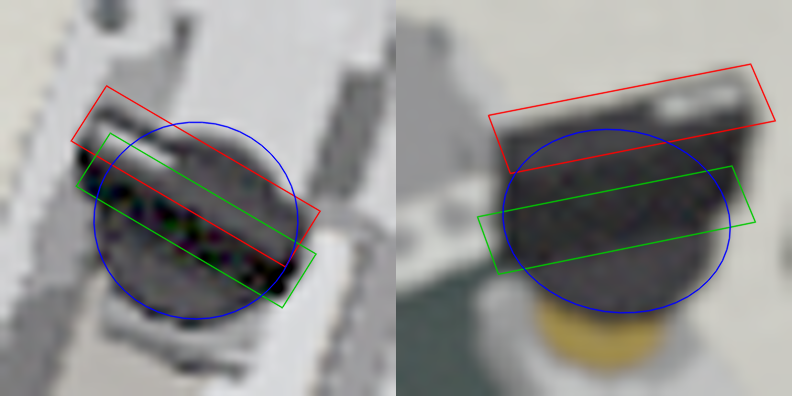

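View pics/k3.png

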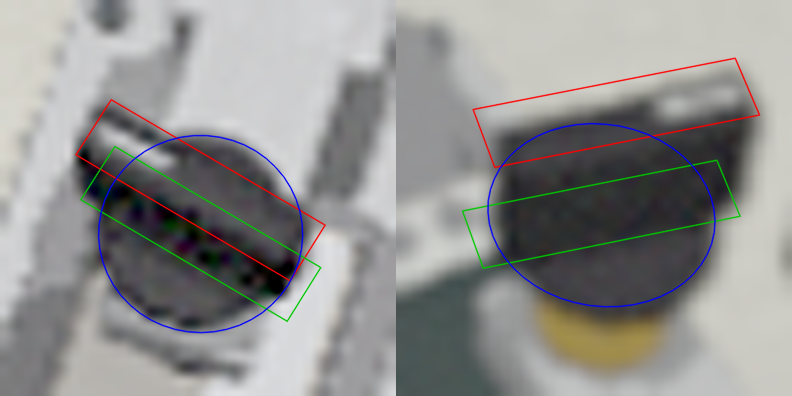

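```bash
python3 -m handwheel '[[1,[0,0,0],[0,-5.7,0]],[1,[0,0,0],[0,-5.7,0]],[1,[0,0,0],[0,0,0]],[1,[0,0,0],[0,0,0]],[1,[0,0,0],[0,0,0]],[1,[0,0,0],[0,0,0]],[1,[0,0,0],[0,0,0]],[1,[0,0,0],[0,0,0]],[1,[0,0,0],[0,0,0]],[1,[0,0,0],[0,0,0]]]'
cat > go.py <<'E'
from h import *
import sys
s=env.state();y=np.radians(s["ee_rot"][2]);d=np.array([float(a) for a in sys.argv[1:4]])-s["ee_pos"]
print("tool shift",np.round([d[0]*np.cos(y)+d[1]*np.sin(y),-d[2],-d[0]*np.sin(y)+d[1]*np.cos(y)],1),"rot",np.round(s["ee_rot"],1),"q",np.round(s["qpos"],1),"t",s["time_s"])
f=s["force"];print("F tool",np.round([f[0]*np.cos(y)+f[1]*np.sin(y),-f[2],-f[0]*np.sin(y)+f[1]*np.cos(y)],1),"torque",np.round(s["torque"],3),"w",round(s["gripper_width"],1),np.round(s["ee_pos"],1))
E
python3 go.py 654 66 210
```

```text
time_s: 10.97
ee_pos: [393.8, 152.5, 208.9]
ee_rot: [-90.0, -0.0, -117.1]
force: [0.7, 0.0, 0.9]
gripper_width: 91.0
tool shift [-41.5  -1.1 271. ] rot [ -90.    -0.  -117.1] q [ 19.6   4.6 108.3  -0.   67.1  46.7] t 10.9667
F tool [-0.4 -0.9  0.7] torque [-0.043 -0.05  -0.019] w 91.0 [393.8 152.5 208.9]
```

```bash
python3 -m handwheel '[[1,[-5.2,0,33.9],[0,0,0]],[1,[-5.2,0,33.9],[0,0,0]],[1,[-5.2,0,33.9],[0,0,0]],[1,[-5.2,0,33.9],[0,0,0]],[1,[-5.2,0,33.9],[0,0,0]],[1,[-5.2,0,33.9],[0,0,0]],[1,[-5.2,0,33.9],[0,0,0]],[1,[-5.2,0,33.9],[0,0,0]],[1,[0,0,0],[0,0,0]],[1,[0,0,0],[0,0,0]]]' 20
python3 go.py 654 66 157
python3 - <<'E'
from h import *
crop("top",200,80,100,90,6,"pics/e1.png");crop("scene",255,160,90,90,6,"pics/e2.png")
E
```

```text
time_s: 11.8
ee_pos: [655.0, 65.4, 207.5]
ee_rot: [-90.1, -0.1, -117.2]
force: [0.2, 0.7, -1.0]
gripper_width: 91.5
tool shift [-0.1 50.5 -1.1] rot [-9.010e+01 -1.000e-01 -1.172e+02] q [ 4.7 26.2 78.2  0.  75.7 31.9] t 11.8
F tool [-0.7  1.  -0.2] torque [-0.017 -0.066  0.024] w 91.5 [655.   65.4 207.5]
```

View pics/e2.png

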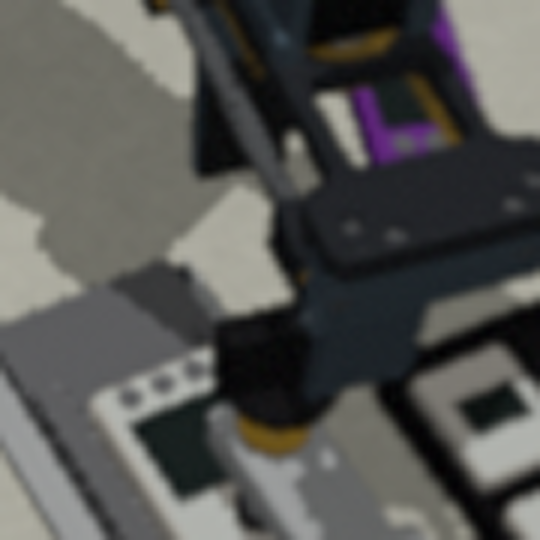

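The open fingers straddle the knob, with the near one at the right of the bar. I'll lower and check the height and forces.

```bash
python3 -m handwheel '[[1,[0,12,-1],[0,0,0]],[1,[0,12,0],[0,0,0]],[1,[0,12,0],[0,0,0]],[1,[0,7,0],[0,0,0]],[1,[0,4,0],[0,0,0]],[1,[0,2,0],[0,0,0]],[1,[0,0,0],[0,0,0]],[1,[0,0,0],[0,0,0]],[1,[0,0,0],[0,0,0]],[1,[0,0,0],[0,0,0]]]' 20
python3 go.py 654 66 157
```

```text
time_s: 12.73
ee_pos: [653.6, 66.6, 160.6]
ee_rot: [-89.9, 0.0, -117.1]
force: [-0.6, -0.5, -0.3]
gripper_width: 91.3
tool shift [0.3 3.6 0.6] rot [ -89.9    0.  -117.1] q [ 4.8 27.6 82.7 -0.  69.6 31.9] t 12.7333
F tool [ 0.7  0.3 -0.3] torque [-0.06  -0.1   -0.035] w 91.3 [653.6  66.6 160.6]
```

```bash
python3 -m handwheel '[[0.6,[0,2,0],[0,0,0]],[0.4,[0,1,0],[0,0,0]],[0.3,[0,0,0],[0,0,0]],[0.2,[0,0,0],[0,0,0]],[0,[0,0,0],[0,0,0]],[0,[0,0,0],[0,0,0]],[0,[0,0,0],[0,0,0]],[0,[0,0,0],[0,0,0]],[0,[0,0,0],[0,0,0]],[0,[0,0,0],[0,0,0]]]' 40
python3 go.py 654 66 157
```

```text
time_s: 13.57
ee_pos: [653.3, 66.5, 156.9]
ee_rot: [-90.0, -0.0, -117.1]
force: [-0.2, 0.2, -0.1]
gripper_width: 27.5
tool shift [ 0.2 -0.1  0.9] rot [ -90.    -0.  -117.1] q [ 4.8 27.8 83.  -0.  69.2 31.9] t 13.5667
F tool [-0.1  0.1 -0.3] torque [ 0.027 -0.068  0.011] w 27.5 [653.3  66.5 156.9]
```

```bash
python3 -m handwheel '[[0,[0,0,0],[0,0,0]],[0,[0,0,0],[0,0,0]],[0,[0,0,0],[0,0,0]],[0,[0,0,0],[0,0,0]],[0,[0,0,0],[0,0,0]],[0,[0,0,0],[0,0,0]],[0,[0,0,0],[0,0,0]],[0,[0,0,0],[0,0,0]],[0,[0,0,0],[0,0,0]],[0,[0,0,0],[0,0,0]]]' 40
python3 go.py 654 66 157
```

```text
time_s: 14.4
ee_pos: [653.7, 66.4, 157.1]
ee_rot: [-89.9, 0.0, -117.1]
force: [3.2, -1.0, -1.0]
gripper_width: 13.8
tool shift [0.2 0.1 0.5] rot [ -89.9    0.  -117.1] q [ 4.8 27.8 83.  -0.  69.2 31.9] t 14.4
F tool [-0.6  1.   3.3] torque [-0.303 -0.57  -0.177] w 13.8 [653.7  66.4 157.1]
```

Gripped: 13.8 mm wide on a 14 mm bar, with small side forces. I'll turn clockwise and follow the screw down to get the free-turning torque.

```bash
python3 -m handwheel '[[0,[0,0,0.5],[0,1,0]],[0,[0,0.4,0],[0,4,0]],[0,[0,0.4,0],[0,4,0]],[0,[0,0.4,0],[0,4,0]],[0,[0,0.4,0],[0,4,0]],[0,[0,0.4,0],[0,4,0]],[0,[0,0.4,0],[0,4,0]],[0,[0,0.4,0],[0,4,0]],[0,[0,0.2,0],[0,2,0]],[0,[0,0.2,0],[0,2,0]]]' 40
python3 go.py 654 66 157;  python3 -m handwheel '[[0,[0,0.2,0],[0,2,0]],[0,[0,0.2,0],[0,2,0]],[0,[0,0.2,0],[0,2,0]],[0,[0,0.2,0],[0,2,0]],[0,[0,0.2,0],[0,2,0]],[0,[0,0.2,0],[0,2,0]],[0,[0,0.2,0],[0,2,0]],[0,[0,0.2,0],[0,2,0]],[0,[0,0.2,0],[0,2,0]],[0,[0,0.2,0],[0,2,0]]]' 40
python3 go.py 654 66 157
```

```text
time_s: 15.23
ee_pos: [653.4, 66.7, 153.8]
ee_rot: [-90.0, -0.0, -150.2]
force: [1.5, 0.4, 1.3]
gripper_width: 13.6
tool shift [-0.2 -3.2  0.9] rot [ -90.    -0.  -150.2] q [ 4.8 27.9 83.2  0.  68.9 65. ] t 15.2333
F tool [-1.4 -1.3  0.4] torque [-0.023 -0.207  0.154] w 13.6 [653.4  66.7 153.8]
time_s: 16.07
ee_pos: [653.3, 67.0, 151.8]
ee_rot: [-90.1, -0.0, -170.2]
force: [0.5, 0.5, 1.8]
gripper_width: 14.0
tool shift [-0.5 -5.2  1.1] rot [ -90.1   -0.  -170.2] q [ 4.8 28.  83.4  0.1 68.7 85. ] t 16.0667
F tool [-0.6 -1.8 -0.5] torque [ 0.104 -0.169  0.221] w 14.0 [653.3  67.  151.8]
```

```bash
cat > tz.py <<'E'
from h import *
import sys
N=int(sys.argv[1]);a=[]
for _ in range(N):
    s=env.state();a.append([*s["torque"],*s["force"],s["effort"][5],s["qpos"][5]]);env.grab_frame("top")
a=np.array(a);print("tz",np.round(a[:,2],3),"mean",a[:,2].mean().round(4),"fz",np.round(a[:,5],1),"eff6",np.round(a[:,6],3),"q6",np.round(a[:,7],2)[[0,-1]],"yaw",round(s["ee_rot"][2],2),"t",s["time_s"])
E
python3 tz.py 8
```

```text
tz [ 0.221 -0.025 -0.204 -0.155 -0.22  -0.147 -0.178 -0.183] mean -0.1114 fz [1.8 1.6 2.  1.5 1.6 2.  2.1 1.5] eff6 [-0.175  0.151 -0.041 -0.161 -0.188 -0.192 -0.19  -0.188] q6 [84.97 84.87] yaw -170.08 t 16.4167
```

```bash
python3 -m handwheel '[[0,[0,0.1,0],[0,1,0]],[0,[0,0.1,0],[0,1,0]],[0,[0,0.1,0],[0,1,0]],[0,[0,0.1,0],[0,1,0]],[0,[0,0.1,0],[0,1,0]],[0,[0,0.1,0],[0,1,0]],[0,[0,0.1,0],[0,1,0]],[0,[0,0.1,0],[0,1,0]],[0,[0,0.1,0],[0,1,0]],[0,[0,0.1,0],[0,1,0]]]' 40
python3 - <<'E'
from workcell import env
s=env.state();print(s["torque"],s["effort"][[0,5]],s["qvel"][5],s["qpos"][5],s["force"],s["ee_rot"][2])
E
```

```text
time_s: 17.3
ee_pos: [653.4, 66.9, 150.8]
ee_rot: [-90.1, -0.0, 179.8]
force: [-2.3, 4.9, 3.0]
gripper_width: 13.7
[1.01805777 0.39781601 0.19832303] [-3.57364878 -0.01187496] 11.900700874352184 94.96635108175896 [-2.31469809  4.85903847  3.02382313] 179.82229869759163
```

```bash
python3 -m handwheel '[[0,[0,0.05,0],[0,0.5,0]],[0,[0,0.05,0],[0,0.5,0]],[0,[0,0.05,0],[0,0.5,0]],[0,[0,0.05,0],[0,0.5,0]],[0,[0,0.05,0],[0,0.5,0]],[0,[0,0.05,0],[0,0.5,0]],[0,[0,0.05,0],[0,0.5,0]],[0,[0,0.05,0],[0,0.5,0]],[0,[0,0.05,0],[0,0.5,0]],[0,[0,0.05,0],[0,0.5,0]]]' 40
python3 - <<'E'
from workcell import env
s=env.state();print(s["torque"],s["effort"][[0,5]],s["qvel"][5],s["qpos"][5],s["force"],s["ee_rot"][2])
E
python3 tz.py 4
```

```text
time_s: 18.13
ee_pos: [653.4, 66.9, 150.2]
ee_rot: [-90.1, -0.0, 174.8]
force: [-2.0, 5.1, 4.0]
gripper_width: 13.9
[1.09128588 0.43474763 0.13541463] [-3.66952859  0.07333025] 5.812417249112833 99.94386977017737 [-2.00232444  5.05491364  4.01932785] 174.84515004800204
tz [0.135 0.14  0.038 0.093] mean 0.1016 fz [4.  2.9 3.4 3.9] eff6 [0.073 0.163 0.11  0.074] q6 [99.94 99.93] yaw 174.85 t 18.2833
```

```bash
cat > r.py <<'E'
from workcell import env
import numpy as np
s=env.state();y=np.radians(s["ee_rot"][2]);f=s["force"]
print("tz",round(s["torque"][2],3),"eff6",round(s["effort"][5],4),"vel",round(s["qvel"][5],2),"q6",round(s["qpos"][5],2),"Ftool",np.round([f[0]*np.cos(y)+f[1]*np.sin(y),-f[2],-f[0]*np.sin(y)+f[1]*np.cos(y)],1),"yaw",round(s["ee_rot"][2],2),"z",round(s["ee_pos"][2],2))
E
python3 -m handwheel '[[0,[0.4,-0.4,-0.7],[0,0.8,0]],[0,[0.4,-0.4,-0.7],[0,0.8,0]],[0,[0,0.08,0],[0,0.8,0]],[0,[0,0.08,0],[0,0.8,0]],[0,[0,0.08,0],[0,0.8,0]],[0,[0,0.08,0],[0,0.8,0]],[0,[0,0.08,0],[0,0.8,0]],[0,[0,0.08,0],[0,0.8,0]],[0,[0,0.08,0],[0,0.8,0]],[0,[0,0.08,0],[0,0.8,0]]]' 40;python3 r.py
```

```text
time_s: 19.17
ee_pos: [653.2, 67.3, 149.7]
ee_rot: [-89.9, -0.0, 166.8]
force: [3.9, 0.2, -9.8]
gripper_width: 13.5
tz 0.238 eff6 0.0908 vel 9.52 q6 108.08 Ftool [-3.8  9.8 -1.1] yaw 166.84 z 149.7
```

```bash
python3 -m handwheel '[[0,[0,0.08,0],[0,0.8,0]],[0,[0,0.08,0],[0,0.8,0]],[0,[0,0.08,0],[0,0.8,0]],[0,[0,0.08,0],[0,0.8,0]],[0,[0,0.08,0],[0,0.8,0]],[0,[0,0.08,0],[0,0.8,0]],[0,[0,0.08,0],[0,0.8,0]],[0,[0,0.08,0],[0,0.8,0]],[0,[0,0.08,0],[0,0.8,0]],[0,[0,0.08,0],[0,0.8,0]]]' 40;python3 r.py
```

```text
time_s: 20.0
ee_pos: [653.2, 67.5, 148.9]
ee_rot: [-90.0, 0.0, 158.8]
force: [5.3, -1.1, -13.0]
gripper_width: 13.9
tz 0.295 eff6 0.1133 vel 9.49 q6 116.08 Ftool [-5.4 13.  -0.9] yaw 158.85 z 148.94
```

```bash
python3 -m handwheel '[[0,[-0.5,0.55,0],[0,0.8,0]],[0,[-0.5,0.55,0],[0,0.8,0]],[0,[0,0.08,0],[0,0.8,0]],[0,[0,0.08,0],[0,0.8,0]],[0,[0,0.08,0],[0,0.8,0]],[0,[0,0.08,0],[0,0.8,0]],[0,[0,0.08,0],[0,0.8,0]],[0,[0,0.08,0],[0,0.8,0]],[0,[0,0.08,0],[0,0.8,0]],[0,[0,0.08,0],[0,0.8,0]]]' 40;python3 r.py
```

```text
time_s: 20.83
ee_pos: [653.5, 67.5, 148.0]
ee_rot: [-90.0, -0.1, 150.8]
force: [-1.5, 0.2, -6.5]
gripper_width: 13.8
tz 0.233 eff6 0.0667 vel 9.51 q6 124.05 Ftool [1.4 6.5 0.5] yaw 150.84 z 148.03
```

```bash
python3 -m handwheel '[[0,[0,0.08,0],[0,0.8,0]],[0,[0,0.08,0],[0,0.8,0]],[0,[0,0.08,0],[0,0.8,0]],[0,[0,0.08,0],[0,0.8,0]],[0,[0,0.08,0],[0,0.8,0]],[0,[0,0.08,0],[0,0.8,0]],[0,[0,0.08,0],[0,0.8,0]],[0,[0,0.08,0],[0,0.8,0]],[0,[0,0.08,0],[0,0.8,0]],[0,[0,0.08,0],[0,0.8,0]]]' 40;python3 r.py
```

```text
time_s: 21.67
ee_pos: [653.7, 67.6, 147.2]
ee_rot: [-90.0, -0.0, 142.8]
force: [-3.5, 0.7, -2.0]
gripper_width: 13.6
tz 0.217 eff6 0.0478 vel 9.6 q6 132.05 Ftool [3.3 2.  1.5] yaw 142.84 z 147.19
```

```bash
python3 -m handwheel '[[0,[0,0.08,0],[0,0.8,0]],[0,[0,0.08,0],[0,0.8,0]],[0,[0,0.08,0],[0,0.8,0]],[0,[0,0.08,0],[0,0.8,0]],[0,[0,0.08,0],[0,0.8,0]],[0,[0,0.08,0],[0,0.8,0]],[0,[0,0.08,0],[0,0.8,0]],[0,[0,0.08,0],[0,0.8,0]],[0,[0,0.08,0],[0,0.8,0]],[0,[0,0.08,0],[0,0.8,0]]]' 40;python3 r.py
```

```text
time_s: 22.5
ee_pos: [653.8, 67.7, 146.4]
ee_rot: [-90.0, -0.0, 134.8]
force: [-4.5, 2.3, -2.3]
gripper_width: 13.6
tz 0.196 eff6 0.0801 vel 9.51 q6 140.04 Ftool [4.8 2.3 1.6] yaw 134.85 z 146.42
```

Corrected for vertical pull, the joint-6 effort sat at about 0.035 and then rose to 0.067, so the foot may just be touching. Joint 6 is near its limit, so I'll open, turn back 180° around the bar and regrip.

```bash
python3 -m handwheel '[[1,[0,0,0],[0,0,0]],[1,[0,0,0],[0,0,0]],[1,[0,0,0],[0,0,0]],[1,[0,0,0],[0,0,0]],[1,[0,0,0],[0,0,0]],[1,[0,0,0],[0,0,0]],[1,[0,0,0],[0,0,0]],[1,[0,0,0],[0,-5,0]],[1,[0,0,0],[0,-7,0]],[1,[0,0,0],[0,-7,0]]]' 40;python3 go.py 654 66 147.5
```

```text
time_s: 23.33
ee_pos: [654.1, 67.4, 146.2]
ee_rot: [-90.0, 0.0, 154.3]
force: [0.6, 0.6, 0.1]
gripper_width: 77.7
tool shift [-0.5 -1.3  1.3] rot [-90.    0.  154.3] q [  4.9  28.3  83.7  -0.   68.  120.6] t 23.3333
F tool [-0.3 -0.1 -0.8] torque [0.035 0.073 0.04 ] w 77.7 [654.1  67.4 146.2]
```

```bash
python3 -m handwheel '[[1,[0,0,0],[0,-7,0]],[1,[0,0,0],[0,-7,0]],[1,[0,0,0],[0,-7,0]],[1,[0,0,0],[0,-7,0]],[1,[0,0,0],[0,-7,0]],[1,[0,0,0],[0,-7,0]],[1,[0,0,0],[0,-7,0]],[1,[0,0,0],[0,-7,0]],[1,[0,0,0],[0,-7,0]],[1,[0,0,0],[0,-7,0]]]';python3 go.py 654 66 147.5
```

```text
time_s: 24.17
ee_pos: [654.1, 67.4, 146.3]
ee_rot: [-90.0, 0.0, -135.7]
force: [-0.3, 1.1, -0.1]
gripper_width: 91.4
tool shift [ 1.1 -1.2  0.9] rot [ -90.     0.  -135.7] q [ 4.9 28.3 83.7 -0.  68.  50.6] t 24.1667
F tool [-0.6  0.1 -1. ] torque [-0.016 -0.02   0.02 ] w 91.4 [654.1  67.4 146.3]
```

```bash
python3 -m handwheel '[[1,[0,0,0],[0,-7,0]],[1,[0,0,0],[0,-7,0]],[1,[0,0,0],[0,-7,0]],[1,[0,0,0],[0,-7,0]],[1,[0,0,0],[0,-7,0]],[1,[0,0,0],[0,-7,0]],[1,[0,0,0],[0,-7,0]],[1,[0,0,0],[0,-7,0]],[1,[0,0,0],[0,-7,0]],[1,[0,0,0],[0,-7,0]]]';python3 go.py 654 66 147.5
python3 - <<'E'
from h import *
crop("top",215,105,60,60,9,"pics/f1.png");crop("scene",265,180,70,70,8,"pics/f2.png")
E
```

```text
time_s: 25.0
ee_pos: [654.1, 67.4, 146.3]
ee_rot: [-90.0, -0.0, -65.7]
force: [0.4, -0.5, 0.0]
gripper_width: 91.2
tool shift [ 1.2 -1.2 -0.7] rot [-90.   -0.  -65.7] q [  4.9  28.3  83.7  -0.   68.  -19.4] t 25.0
F tool [ 0.6 -0.   0.2] torque [ 0.031 -0.107  0.021] w 91.2 [654.1  67.4 146.3]
```

View pics/f2.png

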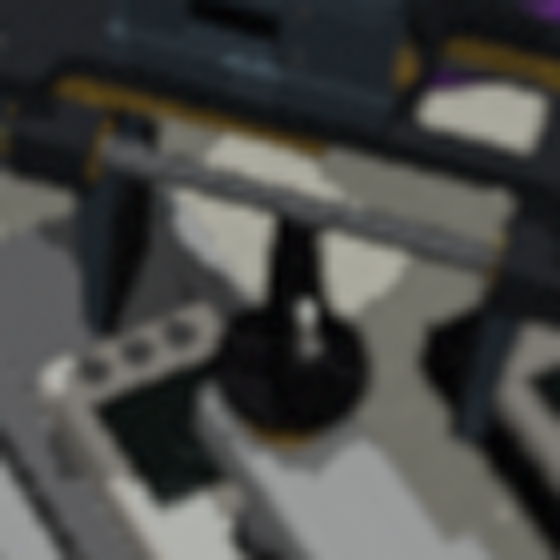

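```bash
python3 -m handwheel '[[0.7,[0,0,0],[0,-7,0]],[0.5,[0,0,0],[0,-7,0]],[0.4,[0,0,0],[0,-6.5,0]],[0.3,[-0.3,0,-0.3],[0,0,0]],[0.2,[0,0,0],[0,0,0]],[0.2,[0,0,0],[0,0,0]],[0,[0,0,0],[0,0,0]],[0,[0,0,0],[0,0,0]],[0,[0,0,0],[0,0,0]],[0,[0,0,0],[0,0,0]]]' 40;python3 go.py 654 66 147.5
```

```text
time_s: 25.93
ee_pos: [653.6, 67.4, 146.3]
ee_rot: [-90.0, -0.0, -45.6]
force: [-0.1, 0.2, -0.0]
gripper_width: 27.2
tool shift [ 1.3 -1.2 -0.7] rot [-90.   -0.  -45.6] q [  4.9  28.2  83.8  -0.   68.  -39.5] t 25.9333
F tool [-0.2  0.   0. ] torque [ 0.028 -0.112  0.007] w 27.2 [653.6  67.4 146.3]
```

```bash
python3 -m handwheel '[[0,[0,0,0],[0,0,0]],[0,[0,0,0],[0,0,0]],[0,[0,0,0],[0,0,0]],[0,[0,0,0],[0,0,0]],[0,[0,0,0],[0,0,0]],[0,[0,0,0],[0,0,0]],[0,[0,0,0],[0,0,0]],[0,[0,0,0],[0,0,0]],[0,[0,0,0],[0,0,0]],[0,[0,0,0],[0,0,0]]]' 40;python3 r.py
```

```text
time_s: 26.77
ee_pos: [653.7, 67.5, 146.3]
ee_rot: [-90.0, -0.0, -45.6]
force: [1.1, 0.5, -0.8]
gripper_width: 13.9
tz 0.136 eff6 0.1726 vel 0.05 q6 -39.53 Ftool [0.4 0.8 1.1] yaw -45.58 z 146.25
```

```bash
python3 -m handwheel '[[0,[0,-0.16,0],[0,-1.6,0]],[0,[0,-0.16,0],[0,-1.6,0]],[0,[0,-0.16,0],[0,-1.6,0]],[0,[0,-0.16,0],[0,-1.6,0]],[0,[0,-0.16,0],[0,-1.6,0]],[0,[0,-0.16,0],[0,-1.6,0]],[0,[0,-0.16,0],[0,-1.6,0]],[0,[0,-0.16,0],[0,-1.6,0]],[0,[0,-0.16,0],[0,-1.6,0]],[0,[0,-0.16,0],[0,-1.6,0]]]' 40;python3 r.py
```

```text
time_s: 27.6
ee_pos: [653.6, 67.4, 147.8]
ee_rot: [-90.0, 0.0, -29.6]
force: [1.5, 0.6, -1.1]
gripper_width: 13.6
tz -0.159 eff6 0.0893 vel -19.1 q6 -55.56 Ftool [1.  1.1 1.2] yaw -29.57 z 147.78
```

```bash
python3 -m handwheel '[[0,[0,0.08,0],[0,0.8,0]],[0,[0,0.08,0],[0,0.8,0]],[0,[0,0.08,0],[0,0.8,0]],[0,[0,0.08,0],[0,0.8,0]],[0,[0,0.08,0],[0,0.8,0]],[0,[0,0.08,0],[0,0.8,0]],[0,[0,0.08,0],[0,0.8,0]],[0,[0,0.08,0],[0,0.8,0]],[0,[0,0.08,0],[0,0.8,0]],[0,[0,0.08,0],[0,0.8,0]]]' 40;python3 r.py
```

```text
time_s: 28.43
ee_pos: [653.6, 67.5, 147.0]
ee_rot: [-90.0, -0.0, -37.7]
force: [2.5, 1.2, -2.0]
gripper_width: 13.8
tz 0.137 eff6 0.0464 vel 9.51 q6 -47.45 Ftool [1.2 2.  2.5] yaw -37.66 z 146.99
```

```bash
python3 -m handwheel '[[0,[0,0.08,0],[0,0.8,0]],[0,[0,0.08,0],[0,0.8,0]],[0,[0,0.08,0],[0,0.8,0]],[0,[0,0.08,0],[0,0.8,0]],[0,[0,0.08,0],[0,0.8,0]],[0,[0,0.08,0],[0,0.8,0]],[0,[0,0.08,0],[0,0.8,0]],[0,[0,0.08,0],[0,0.8,0]],[0,[0,0.08,0],[0,0.8,0]],[0,[0,0.08,0],[0,0.8,0]]]' 40;python3 r.py
```

```text
time_s: 29.27
ee_pos: [653.7, 67.5, 146.3]
ee_rot: [-90.0, -0.0, -45.7]
force: [1.8, 1.2, -2.1]
gripper_width: 13.3
tz 0.249 eff6 0.0876 vel 9.49 q6 -39.45 Ftool [0.4 2.1 2.1] yaw -45.66 z 146.27
```

Free turning at yaw −37.7° read 0.035, and at −45.7° it read +0.041 N·m, which is about 7 N. Another 8° should give about 15 N.

```bash
python3 -m handwheel '[[0,[0,0.08,0],[0,0.8,0]],[0,[0,0.08,0],[0,0.8,0]],[0,[0,0.08,0],[0,0.8,0]],[0,[0,0.08,0],[0,0.8,0]],[0,[0,0.08,0],[0,0.8,0]],[0,[0,0.08,0],[0,0.8,0]],[0,[0,0.08,0],[0,0.8,0]],[0,[0,0.08,0],[0,0.8,0]],[0,[0,0.08,0],[0,0.8,0]],[0,[0,0.08,0],[0,0.8,0]]]' 40;python3 r.py; python3 tz.py 6
```

```text
time_s: 30.1
ee_pos: [653.7, 67.5, 145.6]
ee_rot: [-90.0, -0.0, -53.7]
force: [2.8, 3.0, -0.6]
gripper_width: 13.9
tz 0.286 eff6 0.1359 vel 9.57 q6 -31.45 Ftool [-0.8  0.6  4. ] yaw -53.66 z 145.56
tz [0.286 0.207 0.139 0.049 0.042 0.121] mean 0.1407 fz [-0.6 -2.4 -1.9 -1.4 -1.5 -0.6] eff6 [0.136 0.261 0.172 0.093 0.075 0.068] q6 [-31.45 -31.51] yaw -53.6 t 30.35
```

The effort corresponds to about 15–16 N. I'll release, lift straight up and retreat.

```bash
python3 -m handwheel '[[1,[0,0,0],[0,0,0]],[1,[0,0,0],[0,0,0]],[1,[0,0,0],[0,0,0]],[1,[0,0,0],[0,0,0]],[1,[0,0,0],[0,0,0]],[1,[0,0,0],[0,0,0]],[1,[0,0,0],[0,0,0]],[1,[0,0,0],[0,0,0]],[1,[0,-10,0],[0,0,0]],[1,[0,-20,0],[0,0,0]]]' 40
```

```text
time_s: 31.23
ee_pos: [652.0, 67.2, 173.6]
ee_rot: [-90.3, 0.2, -53.6]
force: [0.4, 0.1, 0.5]
gripper_width: 77.4
```

```bash
python3 -m handwheel '[[1,[0,-30,0],[0,0,0]],[1,[0,-30,0],[0,0,0]],[1,[0,-20,0],[0,0,0]],[1,[-20,0,-25],[0,0,0]],[1,[-20,0,-25],[0,0,0]],[1,[-20,0,-25],[0,0,0]],[1,[-20,0,-25],[0,0,0]],[1,[-20,0,-25],[0,0,0]],[1,[-20,0,-25],[0,0,0]],[1,[-20,0,-25],[0,0,0]]]'
python3 go.py 400 -100 240
```

```text
time_s: 32.07
ee_pos: [428.1, 76.2, 256.2]
ee_rot: [-89.9, -0.0, -53.6]
force: [0.4, 1.3, 0.6]
gripper_width: 91.4
tool shift [ 125.1   16.2 -127.2] rot [-89.9  -0.  -53.6] q [  8.6   3.9 102.   -0.   74.  -27.8] t 32.0667
F tool [-0.8 -0.6  1.1] torque [ 0.043 -0.104 -0.015] w 91.4 [428.1  76.2 256.2]
```

```bash
python3 ov.py -24 3.757 z; python3 - <<'E'
from h import *
a=[cv2.resize(env.grab_frame(n)[:,:,::-1],(400,300)) for n in("scene","top")];cv2.imwrite("pics/full.png",np.hstack(a))
E
```

```text
(no output)
```

View pics/oz.png

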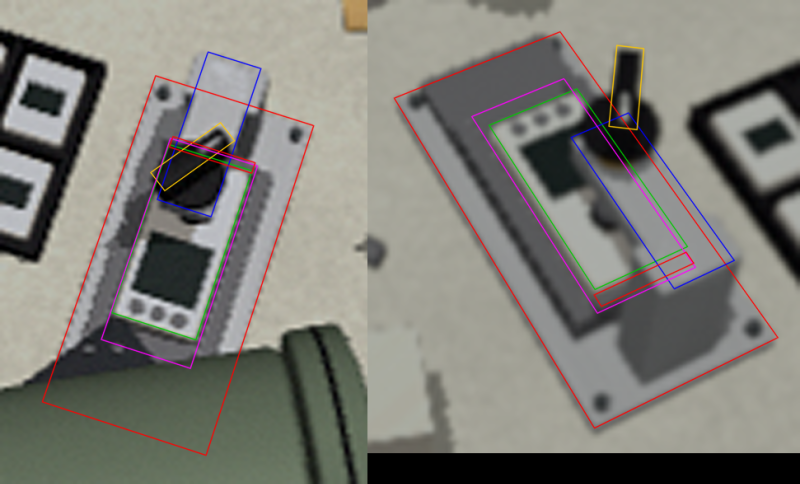

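View pics/full.png

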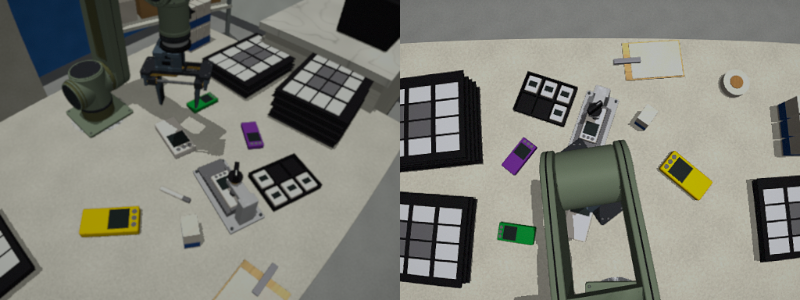

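The meter is still home, the knob sits at about 3.76 rad, the bystanders haven't moved and the robot is clear. I'm handing it in.

```bash
python3 - <<'E'
from workcell import env
print(env.job_done(),env.state()["time_s"])
E
```

```text
the job is handed in; nothing more can be done
the job is handed in; nothing more can be done
```

The meter is home against the stop and clamped at an estimated 15–16 N. I released the knob and moved the arm clear, and handed the job in at about 32 s.

- **Seating:** I pushed the meter along the nest with the fingertips until it stopped moving at about 9 N of push. The overlay in both pictures puts it at the home position, x −24 mm.
- **Clamping:** I turned the knob clockwise from about 1.72 to about 3.76 rad. I regripped once on the way, because the last joint was near its range limit. I also backed off 16° once to recheck the free-turning torque before the final approach.
- **Force estimate:** This comes from joint-6 effort compared with free turning, corrected for vertical hand force.
  - Before touch, the effort read 0.035 N·m.
  - About 7° past touch, it was 0.041 N·m above that, or about 7 N.
  - At the end, it was 0.093 N·m above, or about 16 N. The angle past touch gives about 15 N.
- **Checks that disagreed:** The wrist torque sensor was noisy, about ±0.03 N·m. Its last reading suggested about 17 N, which agrees within that noise. The camera overlay of the knob was 2–3 mm off at first, so I centred the grip by the side forces.
- **Last pictures:** The meter was home, and the tray, the carton and the pen showed no movement.

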